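Ready a swab vial for a clarity reading and hold the light panel upright behind it

ROBOT

A 6-joint arm with a two-finger parallel gripper is mounted at the origin on a cart in front of the work surface, level with it; the furniture and walls round the work are solid. World frame = base frame: x ahead of the robot, y to its left, z up, the work surface at z = 0. Lengths are in m, angles in rad, forces in N, time in s.
With the tool pointing down it reaches from about 0.3 to 0.75 m from the base axis. Payload 8.5 kg.
Tool frame: the origin (TCP) lies on the centre line of the jaws, within the pads' length; the fingertips stand 11 mm ahead of it and the grasp point (between the pads) lies 8 mm behind it; x points along the fingers, y is the direction in which the jaws open and shut, and the axes are right-handed (so a half turn about x gives the same grasp; the last joint's range is limited). The gripper opens to 85 mm and grips with 20 to 120 N. Pads are 22 mm wide; open, the fingers measure 114 mm over their backs; the gripper's body (76 mm by 85 mm) begins 54 mm behind the grasp point. The pads swing forward as they close: fully open they stand 13 mm farther back than shut.
Start: joints at [0.895, 0.381, 1.297, -0, 1.464, -0.215], TCP at [0.245, 0.493, 0.242] pointing down, gripper open.
Joint ranges: [-3.11, 3.11], [-0.89, 2.33], [0.22, 2.48], [-1.42, 4.56], [0.17, 2.85], [-2.88, 2.88]. Speed limits (rad/s): [2.39, 2.39, 3.14, 3.14, 3.14, 3.14].

INTERFACE

Orientations are given as a unit quaternion [x, y, z, w].
In Python, from station import r gives the robot as it stands.
- The arm moves only by the tool drive_tool, never from a script. Its argument "plan" is a list of rows, each an object with "translation": the shift along the tool's x, y, z in m, a list of three; "roll": the turn about the tool's x in degrees; "hand": the gripper command: -1 is fully open, 1 is shut, values between are in proportion. In form: [{"translation": [dx, dy, dz], "roll": roll, "hand": hand}, ...]. A call has exactly 10 rows; each row shifts and turns the commanded pose from where the row before left it, along the tool's axes as they then stand; what a row does not reach is not made up. A row lasts 1/12 s, in which the tool goes at most 41.7 mm and 7.16 degrees, less where a joint would pass 70% of its speed; a pose out of reach is approached as far as the arm can. A call is refused whole if a number of a shift passes 0.0417 or a number of a turn 7.16, either way. A call with a gripper value outside its range is refused whole. The fingers move at their own pace and stop on an object; the grip force is fixed at half the most. Time passes only in rows, so rows that do not move let the fingers close, or fill a call up. It gives the time, the measured TCP pose, the force and the opening at its end, in the units of the state.
- r.get_state(): the state, without advancing time (a new reading comes with each control period).
- r.snapshot(name): name is "scene" or "top" or "wrist"; returns the picture (480x640x3 uint8, blue, green, red); there is no depth.
- r.camera_info(name): a dict with "mtx" (3x3 intrinsics, pixels), "world_to_cam" (4x4, takes a point from world to camera coordinates). Camera axes: x right, y up, looking along -z (the intrinsics and any distortion apply to the point x, -y, -z); pixel columns grow to the right and rows downward; lengths in m; the calibration is good to about 2 mm. A picture is of the moment at which its call begins: read the wrist's pose just before it. camera_info takes no time and is no camera call; for the wrist camera it gives the pose at the moment of the call.
- r.sign_off(): hands the job in, once; it reports no verdict.
The state is a dict: "t": time; "qpos": joint angles; "dq": joint speeds; "effort": joint torques, N m; "position": TCP position; "tcp_rot": TCP orientation; "contact_force": force on the tool from outside, world axes, zero at the start; "moment": the same for the moment, N m; "finger_gap": finger opening in m.
Only numpy, scipy, OpenCV 4.12 (cv2) and the standard library are available. Lean on these libraries where they do the work, as an engineer would, in place of code of your own. Each camera call takes 0.05 s, during which the arm holds its last target.

TASK

Take the blue-capped swab from its block and push it down into the narrow amber glass vial on the reading stand until its cap sits on the rim, and let go of it. Then flip the orange kickstand of the light panel forward over its centre so that it drops fully down, and after that pull the tipped-back panel upright until the kickstand's foot presses in its cradle on the stand. Finish while still holding the panel like that, upright with the foot gently pressed down, for the reading: it tips back if let go; leave the orange-capped swab and the other things on the bench alone.

Things in the scene. Friction and masses are not known exactly. Their poses are not given: they have to be found in the camera images.
- swab_blue: swab to be used, standing in one of the two holes of the swab block: a white shaft 62 mm long (bud at its end 6.6 mm thick) under a round ribbed blue cap 16 mm in diameter and 28 mm tall, by which it is gripped; 15 g. Origin at the lower end of the bud, z up the shaft; cap from z = 62 to 90 mm
- swab_blue_cap (a point): centre of the underside of the blue cap, 62 mm above the bud's end; it rests on the block's top at the start and must rest on the vial's rim in the end
- swab_orange: the other swab, alike but with an orange cap; stays in its hole. Blue and orange may stand in either hole
- swab_block: grey block 40 x 130 x 68 mm (x, y, z) fixed to the bench, with two upright holes 80 mm apart along its y axis (at y = -40 and +40 mm), in which the swabs stand with the caps on its top. Origin at the centre of its underside. Grip a cap with the fingers closing along the block's y axis: close behind it (10 to 40 mm) is a low platform 90 mm high with pins
- stand: grey base plate of the reading stand, fixed to the bench, 180 mm along x, from y = -140 to +90 mm, 12 mm thick; the panel's hinge line runs along y at x = 0, z = 30 mm. Origin on the underside below the middle of that hinge, x pointing to the back, y to the left, z up. The vial stands at the front left, the kickstand is at the right edge of the panel. The foot cradle (a pad with its top at z = 18 mm and a lip at its front) is at x = -60, y = -112 mm
- vial_mouth (a point): centre of the amber glass vial's mouth (upright, rim at 82 mm above the bench; bore 11 mm, outer diameter 19 mm, 66 mm deep), fixed to the stand at x = -55, y = 45 mm of its frame
- panel (a joint): tilt of the light panel about its hinge, rad: 0 upright, positive tipped back, away from the robot. It starts at its rear rest, 0.45, and falls back there from upright if let go (about 0.5 N at the handle holds it); with the kickstand down its foot lands in the cradle at about -0.015 and stops it going farther forward (1 N of forward pull at the handle beyond that 0.5 N gives about 3 N at the foot); with the kickstand up it would tip forward as far as -0.5
- light_panel: white panel in a dark frame, 150 mm wide (y), 8 mm thick, reaching 139 mm above its hinge, with black ruled lines in front on the left, a black housing behind (38 mm deep) and a steel handle on top. Origin on the hinge line, y along the hinge, z up the panel, x to its back. 0.38 kg
- panel_handle (a point): middle of the straight round top bar of the panel's handle: bar 12 mm thick, running along y, 90 mm long between its two posts, with about 30 mm open space below it; 175 mm from the hinge
- kickstand (a joint): angle of the kickstand against the panel, rad: 0 folded up, where it points up along the panel and leans 0.2 rad farther back than the panel; grows as it swings forward (towards -x of the stand) and down; 2.7 fully down at its stop. It swings by its own weighted foot: with the panel on its rear rest it is over centre (leg upright) at 0.65; below that it falls back to 0, beyond it falls on forward to 2.7. About 0.5 N at the foot bar moves it
- kick_foot (a point): on the axis of the kickstand's black foot bar: a rod 12 mm thick along y that sticks out 38 mm to the right (-y of the stand) from the end of the orange leg (8 mm wide); this point is 25 mm out from the leg's middle and 100 mm from the kickstand's pivot. The pivot is beside the panel's right edge, 75 mm above the hinge line along the panel. Nothing is behind the bar when it is folded up, so it can be pushed forward from behind
- beaker: small clear beaker 45 mm wide, 57 mm tall, a bystander; origin at the centre of its underside
- vial_clear: squat vial with a white cap, 27 mm wide, 52 mm tall, a bystander; origin at the centre of its underside
- marker: pen 138 mm long, 13 mm thick, lying on the bench, a bystander; origin under its middle

How it is judged:
On the way, in this order (a step that is already met when the one before it is completed fails the run):
1. the blue-capped swab is pushed fully into the vial and let go (horizontal distance between swab_blue_cap and vial_mouth below 0.005 m and z of swab_blue_cap in the frame of vial_mouth below 0.004 m and angle between swab_blue's own z axis and vertical below 0.12 rad and contact force between the fingers and swab_blue below 0.1 N), for 0.2 s.
2. the kickstand is flipped fully down while the panel still leans back (value of joint kickstand above 2.5 rad and value of joint panel above 0.25 rad), for 0.2 s.
At the end, for the whole second after the job is handed in: Fingers hold the panel (over 0.2 N) within 0.06 rad of upright, kickstand down (over 2.5 rad) with its foot pressed in the cradle (0.3 to 60 N); blue swab in the vial, its cap's underside at most 4 mm above the rim, within 5 mm of its centre, tilted under 0.12 rad (value of joint panel between -0.06 and 0.06 rad and value of joint kickstand above 2.5 rad and contact force between the fingers and light_panel above 0.2 N and contact force between light_panel and stand between 0.3 and 60 N and horizontal distance between swab_blue_cap and vial_mouth below 0.005 m and z of swab_blue_cap in the frame of vial_mouth below 0.004 m and angle between swab_blue's own z axis and vertical below 0.12 rad); the arm keeps its last pose, push and grip.
It fails at once if the orange-capped swab is taken or knocked (moved more than 20 mm) (distance of swab_orange from where it was at the start of the episode above 0.02 m).
It fails at once if a bystander is moved more than 30 mm (distance of any of beaker, vial_clear, marker from where it was at the start of the episode above 0.03 m).
It fails at once if the panel is tipped forward past upright by more than 0.15 rad (value of joint panel below -0.15 rad).
It also fails if it takes over 58 s, if anything falls off the work surface, if the arm or the gripper's body presses on something with over 40 N, if the wrist force passes 120 N, or if a joint passes its speed limit or range.

## Working session

There is one attempt and no reset: what is moved stays moved. The work goes in short steps, Python scripts to look and compute and a tool call to move; the robot and the scene stay as the last step left them, time stands still between calls to the robot, and variables do not carry over. Pictures are saved under pics/ and viewed, and the job is handed in when it is done.

Besides the shell and the picture viewer there is one more tool, called after "Emit:" as name([rows], argument=value, ...), one row to a line, values as JSON. drive_tool: Moves the arm, as the interface text tells. Its arguments: {"type":"object","properties":{"plan":{"type":"array"}},"required":["plan"]}

```bash
ls; mkdir -p pics; python3 - <<'E'
from station import r
import cv2
print(r.get_state())
for n in ("scene","top","wrist"):
    i=r.camera_info(n); print(n,i)
    cv2.imwrite(f"pics/{n}0.png",r.snapshot(n))
E
```

```text
pics
{'t': 0.0, 'qpos': array([ 8.94695712e-01,  3.81227452e-01,  1.29829546e+00, -1.19483199e-05,
        1.46360440e+00, -2.15292649e-01]), 'dq': array([-0.00110291, -0.00016781,  0.00026456,  0.00081326, -0.00075403,
        0.00091684]), 'effort': array([ 3.17235690e-04, -4.48456764e+01, -2.31286794e+01, -8.32103956e-05,
        4.57349161e-03,  1.42634329e-05]), 'position': array([0.24438551, 0.49239998, 0.24168318]), 'tcp_rot': array([ 0.16099069,  0.68865094, -0.16197348,  0.68819072]), 'contact_force': array([ 0.00919634, -0.44930696, -0.12650063]), 'moment': array([-0.0066247 , -0.06658682,  0.06807174]), 'finger_gap': 0.08536600793153977}
scene {'mtx': array([[453.41011373,   0.        , 327.68719624],
       [  0.        , 453.41011373, 239.32840407],
       [  0.        ,   0.        ,   1.        ]]), 'world_to_cam': array([[ 0.56675043, -0.82366057,  0.01942215, -0.32386023],
       [ 0.49226676,  0.3574375 ,  0.79366988, -0.36326592],
       [-0.66065679, -0.44025187,  0.60803857, -0.71622528],
       [ 0.        ,  0.        ,  0.        ,  1.        ]])}
top {'mtx': array([[499.62576773,   0.        , 318.98480077],
       [  0.        , 499.62576773, 237.44806798],
       [  0.        ,   0.        ,   1.        ]]), 'world_to_cam': array([[-0.0116271 , -0.9996032 ,  0.0256565 , -0.03778135],
       [ 0.98072006, -0.00639442,  0.19531327, -0.5382402 ],
       [-0.19507171,  0.02743278,  0.98040526, -1.13057656],
       [ 0.        ,  0.        ,  0.        ,  1.        ]])}
wrist {'mtx': array([[411.24584399,   0.        , 316.30956322],
       [  0.        , 411.24584399, 238.76828567],
       [  0.        ,   0.        ,   1.        ]]), 'world_to_cam': array([[ 0.44459481,  0.89573071, -0.00139631, -0.5501409 ],
       [-0.86363353,  0.42824881, -0.26597008,  0.03505358],
       [-0.2376396 ,  0.11945482,  0.96398027, -0.37926967],
       [ 0.        ,  0.        ,  0.        ,  1.        ]])}
```

View pics/scene0.png

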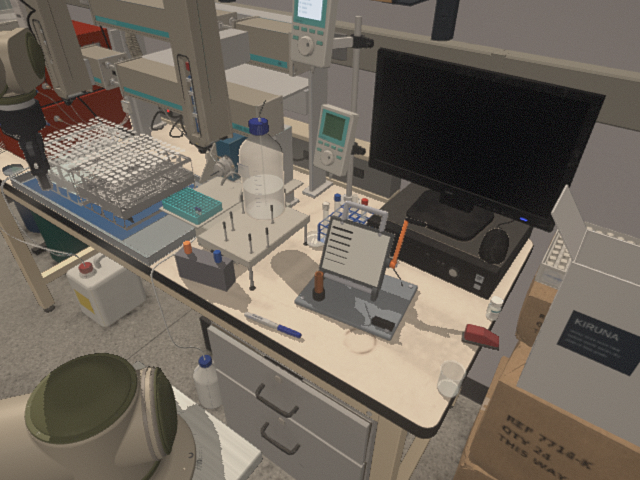

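View pics/top0.png

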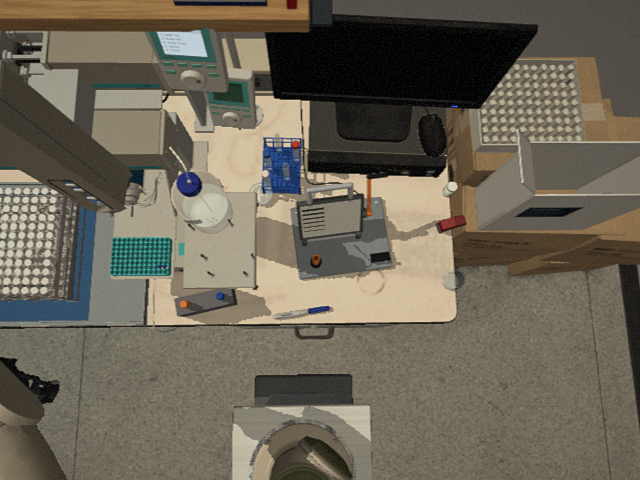

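View pics/wrist0.png

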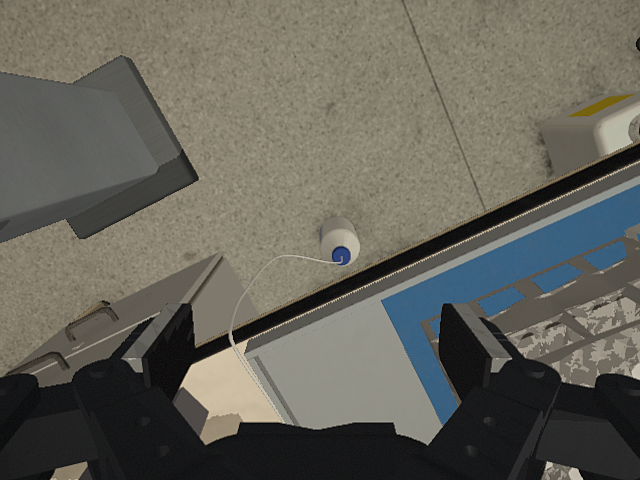

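```bash
python3 - <<'E'
import cv2
a=cv2.imread("pics/top0.png")
cv2.imwrite("pics/top0a.png",cv2.resize(a[250:330,165:345],None,fx=4.4,fy=4.4,interpolation=cv2.INTER_CUBIC))
cv2.imwrite("pics/top0b.png",cv2.resize(a[160:300,270:470],None,fx=4,fy=4,interpolation=cv2.INTER_CUBIC))
a=cv2.imread("pics/scene0.png")
cv2.imwrite("pics/scene0a.png",cv2.resize(a[220:350,150:330],None,fx=4.4,fy=4.4,interpolation=cv2.INTER_CUBIC))
cv2.imwrite("pics/scene0b.png",cv2.resize(a[190:340,280:480],None,fx=4,fy=4,interpolation=cv2.INTER_CUBIC))
E
```

```text
(no output)
```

View pics/top0a.png

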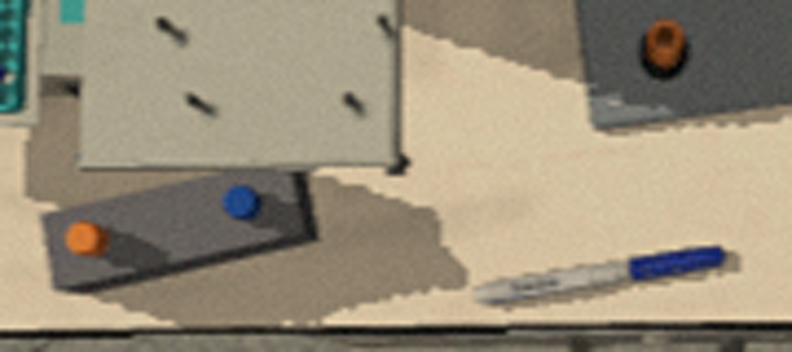

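View pics/top0b.png

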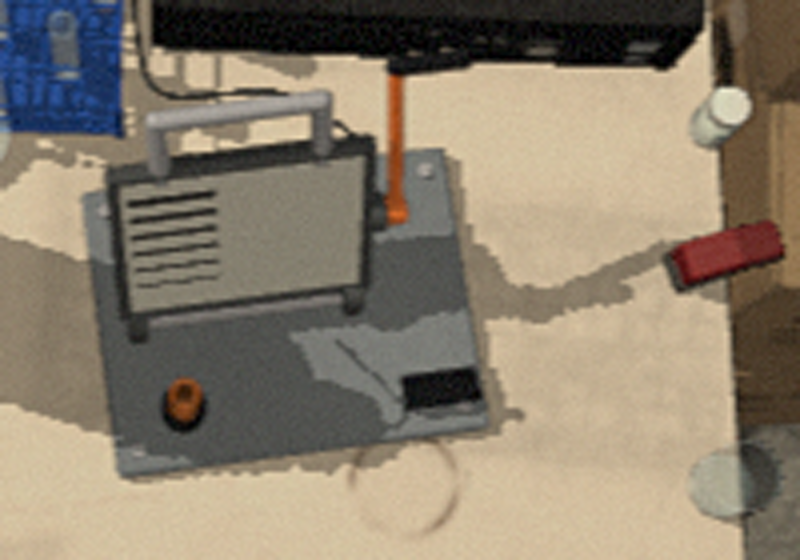

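View pics/scene0a.png

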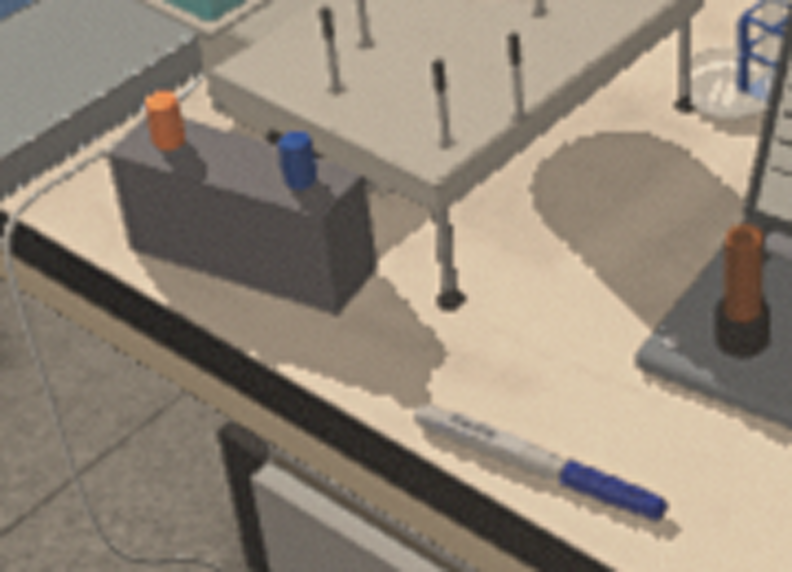

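View pics/scene0b.png

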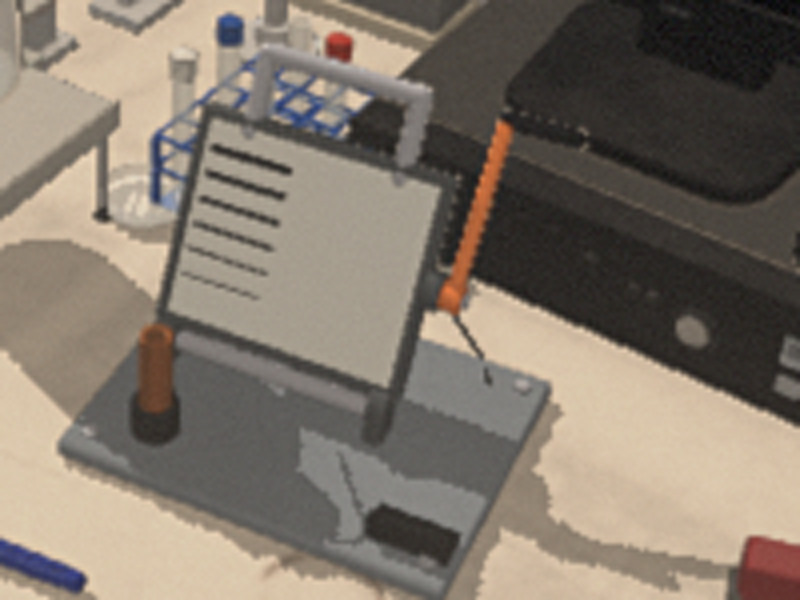

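```bash
cat > h.py <<'E'
import numpy as np
from station import r
from scipy.optimize import least_squares
from scipy.spatial.transform import Rotation as R
def proj(i,p):
    p=np.atleast_2d(p); c=p@i['world_to_cam'][:3,:3].T+i['world_to_cam'][:3,3]
    q=np.c_[c[:,0],-c[:,1],-c[:,2]]@i['mtx'].T
    return q[:,:2]/q[:,2:]
def tri(obs):  # [(info,(u,v)),...]
    f=lambda p:np.concatenate([proj(i,p)[0]-np.array(uv) for i,uv in obs])
    s=least_squares(f,[.5,0,.1]); return s.x,np.abs(s.fun).max()
def onz(i,uv,z):
    s=least_squares(lambda p:proj(i,[p[0],p[1],z])[0]-np.array(uv),[.5,0]); return np.r_[s.x,z]
E
python3 - <<'E'
from h import *
T=r.camera_info('top');S=r.camera_info('scene')
for n,t,s in [('bluetop',(220,295.5),(217.5,251.3)),('vial',(316.4,257.3),(319.,273)),('hL',(309,189.75),(347.5,202.5)),('hR',(350.5,184.25),(385,213.75)),('kickleg',(369.2,177),(406.2,222)),('kickend',(387,175),(427,226.7)),('pivot',(369.5,213.5),(393,264)),('orangetop',(184,304),(187,242.5))]:
    x,e=tri([(T,t),(S,s)]); print(n,x.round(4),e.round(2))
for n,t,z in [('FL',(300.5,279),0.0),('FR',(391.7,267),0.),('BLtop',(291,210),.012),('BRtop',(380.5,197.5),.012),('beaker',(452,283),.0),('penL',(275,317),0.0),('penR',(329,308),0),('vc',(448,195),0)]:
    print(n,onz(T,t,z).round(4))
E
```

```text
bluetop [0.3997 0.1798 0.0955] 0.12
vial [ 0.4856 -0.0351  0.0814] 0.2
hL [ 0.6153 -0.0187  0.1869] 0.07
hR [ 0.627  -0.1073  0.1863] 0.41
kickleg [ 0.648  -0.1498  0.1705] 0.61
kickend [ 0.6542 -0.1919  0.1715] 0.9
pivot [ 0.5842 -0.1586  0.1001] 0.07
orangetop [0.3819 0.2584 0.0954] 0.24
FL [0.4456 0.0021 0.    ]
FR [ 0.4733 -0.2222  0.    ]
BLtop [0.616  0.0247 0.012 ]
BRtop [ 0.6471 -0.199   0.012 ]
beaker [ 0.4325 -0.3691  0.    ]
penL [0.3547 0.0636 0.    ]
penR [ 0.3748 -0.0663  0.    ]
vc [ 0.6563 -0.3732  0.    ]
```

```bash
python3 - <<'E'
from h import *
T=r.camera_info('top');S=r.camera_info('scene');W=r.camera_info('wrist')
s=r.get_state();M=R.from_quat(s['tcp_rot']).as_matrix();print(M.round(3))
w=W['world_to_cam'];c=-w[:3,:3].T@w[:3,3];print('cam',c, 'in tool',M.T@(c-s['position']),'look tool',M.T@(-w[2,:3]),'right',M.T@w[0,:3])
for n,t,q in [('pinA',(244.1,271.8),(249.5,234.5)),('pinB',(208.2,272),(223.9,222.7))]:
    x,e=tri([(T,t),(S,q)]); print(n,x.round(4),e.round(2))
import cv2
a=cv2.imread("pics/top0.png")
cv2.imwrite("pics/top0c.png",cv2.resize(a[10:210,260:460],None,fx=3,fy=3,interpolation=cv2.INTER_CUBIC))
a=cv2.imread("pics/scene0.png")
cv2.imwrite("pics/scene0c.png",cv2.resize(a[40:310,340:620],None,fx=2.2,fy=2.2,interpolation=cv2.INTER_CUBIC))
E
```

```text
[[-0.001  0.445  0.896]
 [-0.001  0.896 -0.445]
 [-1.    -0.001 -0.   ]]
cam [0.18474297 0.5230834  0.374247  ] in tool [-0.13237527  0.00074277 -0.06708929] look tool [ 9.63909413e-01 -6.49258668e-05  2.66230426e-01] right [ 7.91344328e-05  9.99999996e-01 -4.26418510e-05]
pinA [0.4463 0.1223 0.139 ] 0.05
pinB [0.4467 0.1995 0.1377] 0.03
```

View pics/top0c.png

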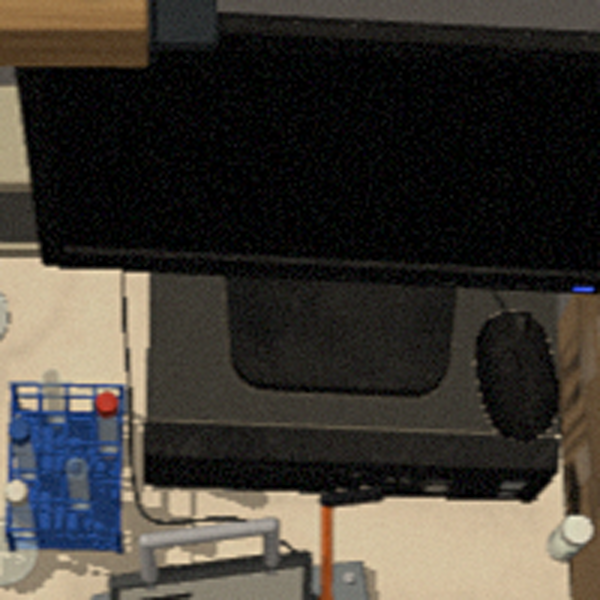

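View pics/scene0c.png

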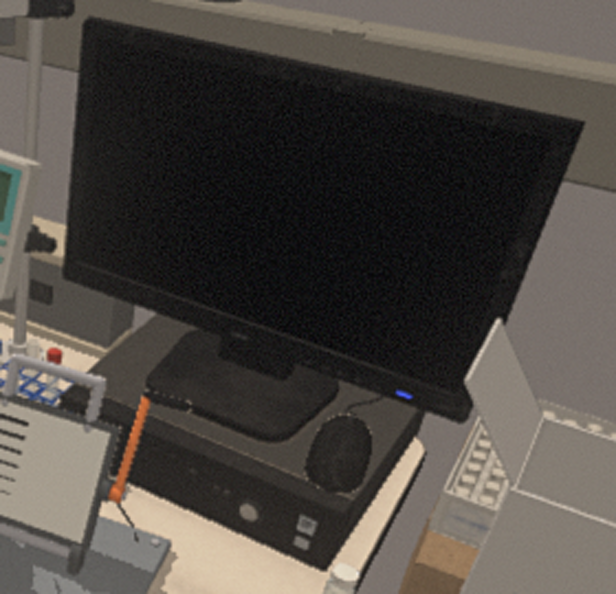

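```bash
python3 - <<'E'
from h import *
T=r.camera_info('top')
b=onz(T,(380,175.5),0);print(b)
for z in (.05,.08,.1,.12):
    print(z,onz(T,(380,153),z), onz(T,(360,101),z+.1))
E
```

```text
[ 0.70861662 -0.20172544  0.        ]
0.05 [ 0.75013327 -0.19590611  0.05      ] [ 0.83853259 -0.1382154   0.15      ]
0.08 [ 0.73871431 -0.19112183  0.08      ] [ 0.82354968 -0.13460751  0.18      ]
0.1 [ 0.73110166 -0.1879323   0.1       ] [ 0.81356108 -0.13220225  0.2       ]
0.12 [ 0.72348902 -0.18474278  0.12      ] [ 0.80357248 -0.12979699  0.22      ]
```

Emit:
drive_tool([
  {"translation": [0, 0, 0], "roll": -6.5, "hand": -1},
  {"translation": [0, 0, 0], "roll": -6.5, "hand": -1},
  {"translation": [0, 0, 0], "roll": -6.5, "hand": -1},
  {"translation": [0, 0, 0], "roll": -6.5, "hand": -1},
  {"translation": [0, 0, 0], "roll": -6.6, "hand": -1},
  {"translation": [0, 0, 0], "roll": -6.6, "hand": -1},
  {"translation": [0, -0.02, 0.005], "roll": 0, "hand": -1},
  {"translation": [0, -0.035, 0.01], "roll": 0, "hand": -1},
  {"translation": [0, -0.035, 0.01], "roll": 0, "hand": -1},
  {"translation": [0, -0.035, 0.01], "roll": 0, "hand": -1},
])

```text
t: 0.98
position: [0.3065, 0.3772, 0.242]
tcp_rot: [-0.079, 0.703, 0.079, 0.703]
contact_force: [1.4, -0.4, -0.1]
finger_gap: 0.0855
```

Emit:
drive_tool([
  {"translation": [0, -0.035, 0.01], "roll": 0, "hand": -1},
  {"translation": [0, -0.035, 0.01], "roll": 0, "hand": -1},
  {"translation": [0, -0.035, 0.01], "roll": 0, "hand": -1},
  {"translation": [0.01, -0.035, 0.01], "roll": 0, "hand": -1},
  {"translation": [0.01, -0.035, 0.007], "roll": 0, "hand": -1},
  {"translation": [0.01, -0.025, 0], "roll": 0, "hand": -1},
  {"translation": [0.01, -0.014, 0], "roll": 0, "hand": -1},
  {"translation": [0, 0, 0], "roll": 0, "hand": -1},
  {"translation": [0, 0, 0], "roll": 0, "hand": -1},
  {"translation": [0, 0, 0], "roll": 0, "hand": -1},
])

```text
t: 1.82
position: [0.3996, 0.1808, 0.2027]
tcp_rot: [-0.079, 0.703, 0.079, 0.703]
contact_force: [-0.2, 0.2, 0.5]
finger_gap: 0.0852
```

```bash
python3 - <<'E'
from h import *
import cv2
W=r.camera_info('wrist');T=r.camera_info('top')
s=r.get_state();print(s['t'],s['position'],R.from_quat(s['tcp_rot']).as_matrix().round(3).tolist(),s['contact_force'])
a=r.snapshot('wrist');cv2.imwrite("pics/w1.png",a)
print(proj(W,[[.3997,.1798,.0955],[.3819,.2584,.0955]]))
E
```

```text
1.8167 [0.3995987  0.18080545 0.20272485] [[0.0, -0.222, 0.975], [0.0, 0.975, 0.222], [-1.0, 0.0, 0.0]] [-0.24188944  0.23293646  0.51888003]
[[313.99544874 239.31748969]
 [447.2365447  239.43139865]]
```

View pics/w1.png

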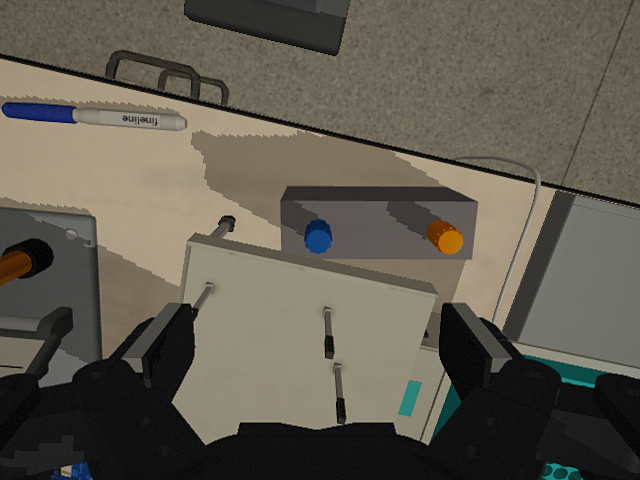

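Emit:
drive_tool([
  {"translation": [0.02, 0.0015, 0.001], "roll": 0, "hand": -1},
  {"translation": [0.025, 0, 0], "roll": 0, "hand": -1},
  {"translation": [0.025, 0, 0], "roll": 0, "hand": -1},
  {"translation": [0.02, 0, 0], "roll": 0, "hand": -1},
  {"translation": [0.015, 0, 0], "roll": 0, "hand": -1},
  {"translation": [0.009, 0, 0], "roll": 0, "hand": -1},
  {"translation": [0.005, 0, 0], "roll": 0, "hand": -1},
  {"translation": [0, 0, 0], "roll": 0, "hand": -1},
  {"translation": [0, 0, 0], "roll": 0, "hand": -1},
  {"translation": [0, 0, 0], "roll": 0, "hand": -1},
])

```text
t: 2.7
position: [0.3978, 0.1828, 0.0832]
tcp_rot: [-0.079, 0.704, 0.079, 0.701]
contact_force: [-7.7, -0.1, 1.3]
finger_gap: 0.0853
```

```bash
python3 - <<'E'
from h import *
import cv2
s=r.get_state();print(s['t'],s['position'],s['contact_force'])
a=r.snapshot('wrist');cv2.imwrite("pics/w2.png",a)
E
```

```text
2.7 [0.39783564 0.18278835 0.0831772 ] [-7.74233877 -0.09975084  1.30273361]
```

View pics/w2.png

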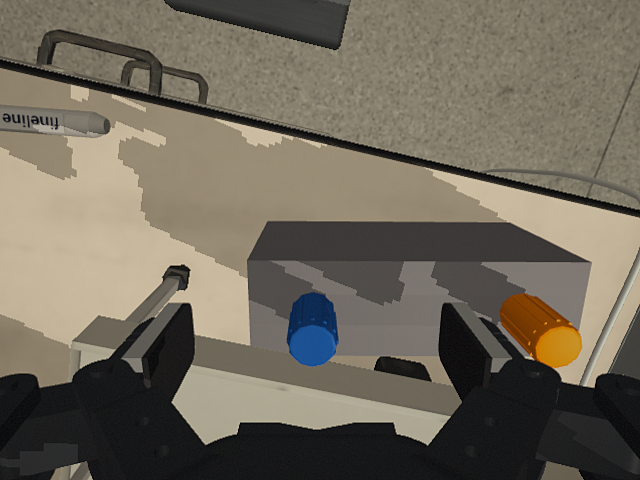

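Emit:
drive_tool([
  {"translation": [-0.02, 0, -0.003], "roll": 0, "hand": -1},
  {"translation": [-0.02, 0, 0], "roll": 0, "hand": 0.2},
  {"translation": [0, 0, 0], "roll": 0, "hand": 0.2},
  {"translation": [0, 0, 0], "roll": 0, "hand": 0.2},
  {"translation": [0, 0, 0], "roll": 0, "hand": 0.2},
  {"translation": [0, 0, 0], "roll": 0, "hand": 0.2},
  {"translation": [0, 0, 0], "roll": 0, "hand": 0.2},
  {"translation": [0, 0, 0], "roll": 0, "hand": 0.2},
  {"translation": [0, 0, 0], "roll": 0, "hand": 0.2},
  {"translation": [0, 0, 0], "roll": 0, "hand": 0.2},
])

```text
t: 3.58
position: [0.3973, 0.1812, 0.1231]
tcp_rot: [-0.079, 0.703, 0.079, 0.703]
contact_force: [-0.8, -0.3, -0.1]
finger_gap: 0.0341
```

```bash
python3 - <<'E'
from h import *
import cv2
W=r.camera_info('wrist')
s=r.get_state();print(s['t'],s['position'],s['contact_force'],s['finger_gap'])
a=r.snapshot('wrist');cv2.imwrite("pics/w3.png",a)
M=R.from_quat(s['tcp_rot']).as_matrix()
p=s['position'];g=p-M[:,0]*.008
print(proj(W,[[p[0],p[1],.096],[p[0],p[1],.068],[.3997,.1798,.0955]]))
E
```

```text
3.5833 [0.3972856  0.18120414 0.12310775] [-0.76953734 -0.30017    -0.13064304] 0.03414401890501052
[[315.50487296 291.22017639]
 [315.58530115 268.66234991]
 [310.97047058 295.28762545]]
```

View pics/w3.png

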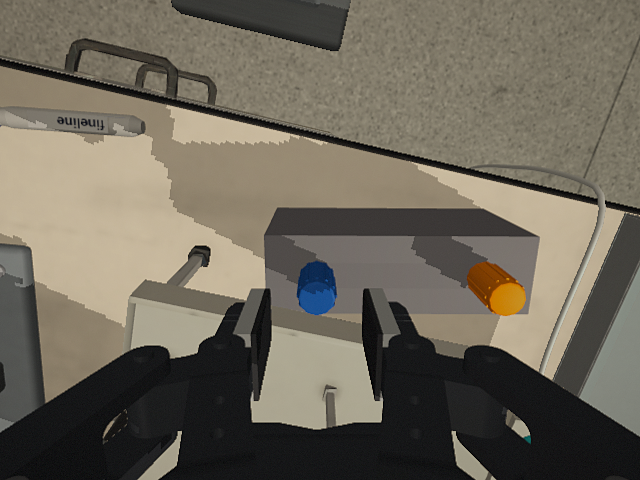

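```bash
python3 - <<'E'
from h import *
import cv2
W=r.camera_info('wrist')
s=r.get_state();M=R.from_quat(s['tcp_rot']).as_matrix();p=s['position']
for n,uv,z in [('cap',(317.5,297),.096),('blockback',(317,314),.068),('blockbackR',(520,314),.068),('frontedge',(317,235.5),.068),('pl L',(145,283),.09),('pl R',(415,335),.09)]:
    x=onz(W,uv,z);print(n,x.round(4),(M.T@(x-p)).round(4))
a=cv2.imread('pics/w3.png');cv2.imwrite('pics/w3a.png',cv2.resize(a[220:380,120:440],None,fx=2.5,fy=2.5,interpolation=cv2.INTER_CUBIC))
E
```

```text
cap [0.3997 0.1826 0.096 ] [0.0272 0.0008 0.0026]
blockback [0.4205 0.1872 0.068 ] [0.0552 0.0007 0.024 ]
blockbackR [0.3981 0.2859 0.068 ] [0.0552 0.1019 0.024 ]
frontedge [0.381  0.1782 0.068 ] [ 0.0552  0.0007 -0.0165]
pl L [0.4123 0.1094 0.09  ] [ 0.0332 -0.0734 -0.0013]
pl R [0.4105 0.2297 0.09  ] [0.0332 0.0444 0.0236]
```

View pics/w3a.png

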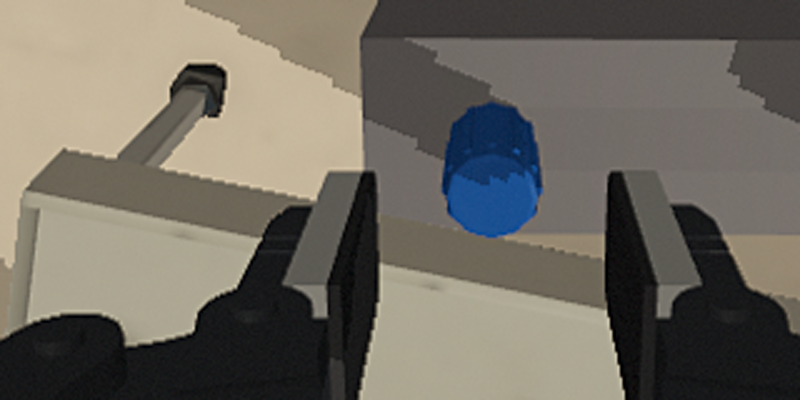

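```bash
python3 - <<'E'
from h import *
W=r.camera_info('wrist')
s=r.get_state();M=R.from_quat(s['tcp_rot']).as_matrix();p=s['position']
for n,uv,z in [('pl L',(136,298),.09),('pl M',(316,336),.09),('pl R',(360,344),.09),('low L',(145,280),.075),('low R',(360,335),.075)]:
    x=onz(W,uv,z);print(n,x.round(4),(M.T@(x-p)).round(4))
E
```

```text
pl L [0.4201 0.1063 0.09  ] [ 0.0332 -0.0781  0.0057]
pl M [0.4207 0.1867 0.09  ] [0.0332 0.0002 0.0241]
pl R [0.4202 0.2069 0.09  ] [0.0332 0.02   0.0281]
low L [0.4181 0.104  0.075 ] [ 0.0482 -0.0799  0.0032]
low R [0.4235 0.2093 0.075 ] [0.0482 0.0216 0.0318]
```

Emit:
drive_tool([
  {"translation": [0.01, 0.001, 0.0015], "roll": 0, "hand": 0.3},
  {"translation": [0.01, 0, 0], "roll": 0, "hand": 0.3},
  {"translation": [0.01, 0, 0], "roll": 0, "hand": 0.3},
  {"translation": [0.007, 0, 0], "roll": 0, "hand": 0.3},
  {"translation": [0, 0, 0], "roll": 0, "hand": 0.3},
  {"translation": [0, 0, 0], "roll": 0, "hand": 0.8},
  {"translation": [0, 0, 0], "roll": 0, "hand": 0.9},
  {"translation": [0, 0, 0], "roll": 0, "hand": 1},
  {"translation": [0, 0, 0], "roll": 0, "hand": 1},
  {"translation": [0, 0, 0], "roll": 0, "hand": 1},
])

```text
t: 4.47
position: [0.3987, 0.1826, 0.0866]
tcp_rot: [-0.079, 0.702, 0.079, 0.703]
contact_force: [-0.4, 0.2, 1.2]
finger_gap: 0.0139
```

Emit:
drive_tool([
  {"translation": [-0.01, 0, 0], "roll": 0, "hand": 1},
  {"translation": [-0.02, 0, 0], "roll": 0, "hand": 1},
  {"translation": [-0.03, 0, 0], "roll": 0, "hand": 1},
  {"translation": [-0.03, 0, 0], "roll": 0, "hand": 1},
  {"translation": [-0.03, 0, 0], "roll": 0, "hand": 1},
  {"translation": [-0.02, 0, 0], "roll": 0, "hand": 1},
  {"translation": [-0.01, -0.02, 0.003], "roll": 0, "hand": 1},
  {"translation": [0, -0.035, 0.006], "roll": 0, "hand": 1},
  {"translation": [0, -0.035, 0.006], "roll": 0, "hand": 1},
  {"translation": [0, -0.035, 0.006], "roll": 0, "hand": 1},
])

```text
t: 5.3
position: [0.4469, 0.064, 0.2368]
tcp_rot: [-0.079, 0.702, 0.079, 0.703]
contact_force: [1.1, 0.5, -0.4]
finger_gap: 0.0135
```

Emit:
drive_tool([
  {"translation": [0, -0.035, 0.006], "roll": 0, "hand": 1},
  {"translation": [0, -0.035, 0.0045], "roll": 0, "hand": 1},
  {"translation": [0, -0.025, 0.004], "roll": 0, "hand": 1},
  {"translation": [0, -0.0114, 0], "roll": 0, "hand": 1},
  {"translation": [0, 0, 0], "roll": 0, "hand": 1},
  {"translation": [0.02, 0, 0], "roll": 0, "hand": 1},
  {"translation": [0.02, 0, 0], "roll": 0, "hand": 1},
  {"translation": [0.01, 0, 0], "roll": 0, "hand": 1},
  {"translation": [0, 0, 0], "roll": 0, "hand": 1},
  {"translation": [0, 0, 0], "roll": 0, "hand": 1},
])

```text
t: 6.13
position: [0.4841, -0.0342, 0.1866]
tcp_rot: [-0.079, 0.703, 0.079, 0.702]
contact_force: [0.1, -0.0, -0.1]
finger_gap: 0.014
```

```bash
python3 - <<'E'
from h import *
import cv2
s=r.get_state();print(s['t'],s['position'],s['contact_force'],s['finger_gap'])
for n in('wrist','top','scene'):
    a=r.snapshot(n);cv2.imwrite(f"pics/{n}4.png",a)
    if n!='wrist':
        u,v=(316,257) if n=='top' else (319,265)
        cv2.imwrite(f"pics/{n}4a.png",cv2.resize(a[v-60:v+40,u-65:u+65],None,fx=6,fy=6,interpolation=cv2.INTER_CUBIC))
E
```

```text
6.1333 [ 0.48409616 -0.03415473  0.18658309] [ 0.11796471 -0.001302   -0.14766227] 0.013955177381326962
```

View pics/wrist4.png

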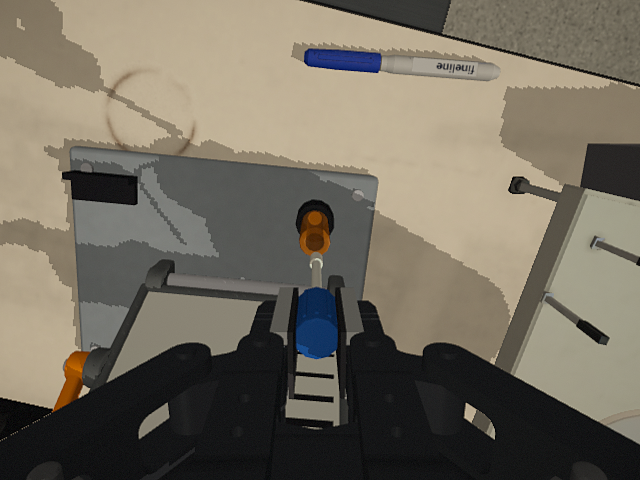

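View pics/top4a.png

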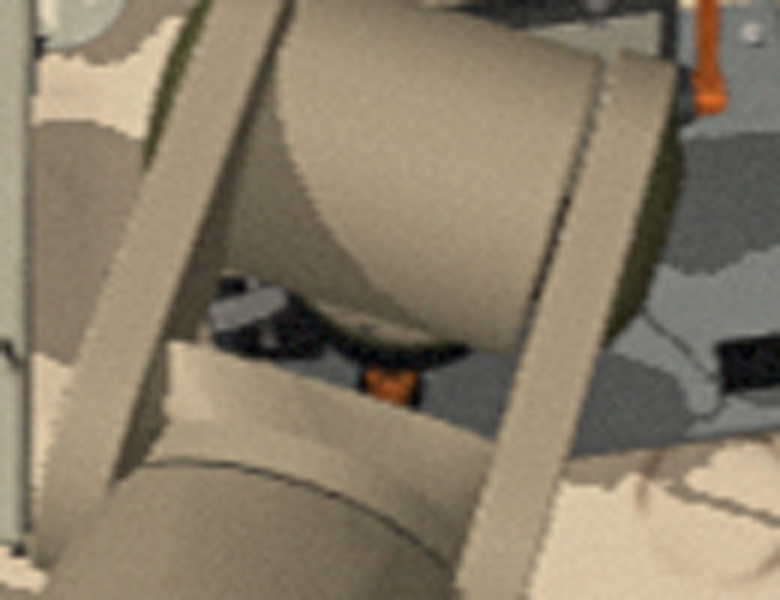

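View pics/scene4a.png

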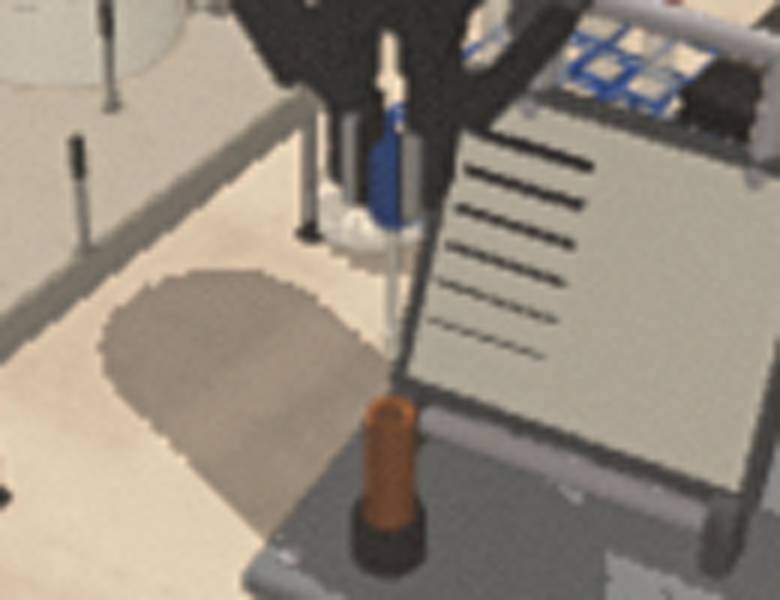

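```bash
python3 - <<'E'
import cv2
a=cv2.imread("pics/wrist4.png")
cv2.imwrite("pics/w4a.png",cv2.resize(a[190:365,265:370],None,fx=6,fy=6,interpolation=cv2.INTER_CUBIC)[:600] if 0 else cv2.resize(a[195:295,270:365],None,fx=6,fy=6,interpolation=cv2.INTER_CUBIC))
E
```

```text
(no output)
```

View pics/w4a.png

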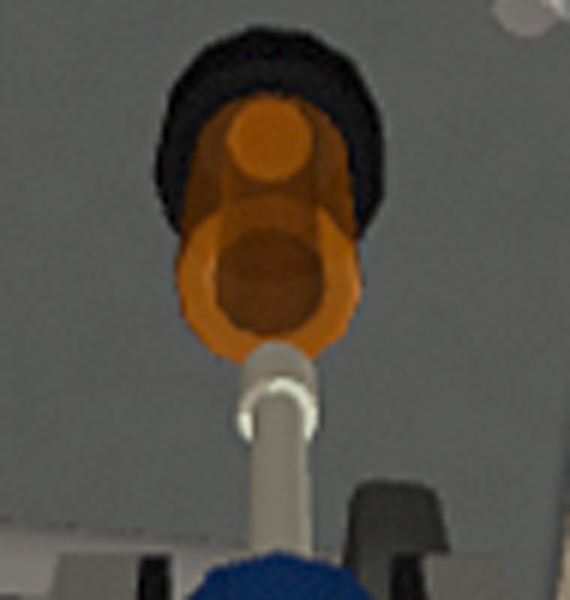

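```bash
python3 - <<'E'
from h import *
W=r.camera_info('wrist');S=r.camera_info('scene');T=r.camera_info('top')
s=r.get_state();M=R.from_quat(s['tcp_rot']).as_matrix();p=s['position']
print(M.round(4).tolist())
m=(270+269/6,195+281/6)
x0=onz(W,m,.082)
t,e=tri([(W,m),(S,(319,273)),(T,(316.4,257.3))]);print('vial tri',t,e)
t2,e=tri([(W,m),(S,(319,273))]);print('vial W+S',t2,e)
for n,uv,z in [('mouth',m,.082),('tip',(316.4,195+362/6),.1065),('captop',(317,340),.1955)]:
    x=onz(W,uv,z);print(n,x.round(4),(M.T@(x-p)).round(4))
# bottom front edge row and white ring: bud top (z tip+~?)
print(proj(W,[p+M@[.0805,0,d] for d in (0,.001,.002)]))
print('scene tip',proj(S,[p+M@[.0805,0,.001],p+M@[.0185,0,.001]]), 'mouth',proj(S,x0))
E
```

```text
[[0.0017, -0.2222, 0.975], [-0.0005, 0.975, 0.2222], [-1.0, -0.0008, 0.0016]]
vial tri [ 0.4859745  -0.03515036  0.08135136] 0.33941869875360453
vial W+S [ 0.48600568 -0.03512459  0.08125898] 0.33768173055858597
mouth [ 0.4858 -0.0352  0.082 ] [ 0.1053 -0.0005  0.0009]
tip [ 0.4862 -0.0341  0.1065] [0.0808 0.0004 0.0015]
captop [ 0.4874 -0.0337  0.1955] [-0.0082  0.0005  0.0029]
[[315.67192084 252.84019081]
 [315.67256064 254.5990751 ]
 [315.67319892 256.35376653]]
scene tip [[319.20271124 263.83065048]
 [319.40651233 240.58579137]] mouth [[319.32841053 272.73709614]]
```

Emit:
drive_tool([
  {"translation": [0, -0.0009, -0.001], "roll": 0, "hand": 1},
  {"translation": [0.01, 0, 0], "roll": 0, "hand": 1},
  {"translation": [0.008, 0, 0], "roll": 0, "hand": 1},
  {"translation": [0.006, 0, 0], "roll": 0, "hand": 1},
  {"translation": [0.006, 0, 0], "roll": 0, "hand": 1},
  {"translation": [0.005, 0, 0], "roll": 0, "hand": 1},
  {"translation": [0.005, 0, 0], "roll": 0, "hand": 1},
  {"translation": [0, 0, 0], "roll": 0, "hand": 1},
  {"translation": [0, 0, 0], "roll": 0, "hand": 1},
  {"translation": [0, 0, 0], "roll": 0, "hand": 1},
])

```text
t: 7.12
position: [0.4838, -0.0364, 0.1465]
tcp_rot: [-0.079, 0.703, 0.079, 0.703]
contact_force: [0.8, -0.3, -0.5]
finger_gap: 0.0136
```

```bash
python3 - <<'E'
from h import *
import cv2
s=r.get_state();print(s['t'],s['position'],s['contact_force'],s['finger_gap'])
a=r.snapshot('wrist');b=r.snapshot('scene')
A=cv2.resize(a[195:295,270:365],None,fx=4,fy=4,interpolation=cv2.INTER_CUBIC)
B=cv2.resize(b[205:305,272:367],None,fx=4,fy=4,interpolation=cv2.INTER_CUBIC)
cv2.imwrite("pics/5.png",cv2.hconcat([A,B]))
E
```

```text
7.1167 [ 0.48384497 -0.03640875  0.14652928] [ 0.77467606 -0.31757161 -0.51546353] 0.013574989193561877
```

View pics/5.png

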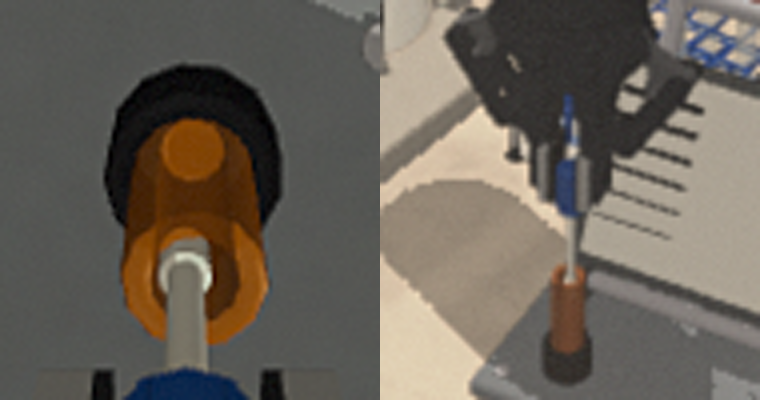

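Emit:
drive_tool([
  {"translation": [0, 0.001, 0.0003], "roll": 0, "hand": 1},
  {"translation": [0.008, 0, 0], "roll": 0, "hand": 1},
  {"translation": [0.008, 0, 0], "roll": 0, "hand": 1},
  {"translation": [0.008, 0, 0], "roll": 0, "hand": 1},
  {"translation": [0.008, 0, 0], "roll": 0, "hand": 1},
  {"translation": [0.006, 0, 0], "roll": 0, "hand": 1},
  {"translation": [0.005, 0, 0], "roll": 0, "hand": 1},
  {"translation": [0.002, 0, 0], "roll": 0, "hand": 1},
  {"translation": [0, 0, 0], "roll": 0, "hand": 1},
  {"translation": [0, 0, 0], "roll": 0, "hand": 1},
])

```text
t: 8.05
position: [0.4839, -0.0353, 0.1013]
tcp_rot: [-0.079, 0.703, 0.079, 0.703]
contact_force: [0.7, -0.2, -0.5]
finger_gap: 0.0136
```

```bash
python3 - <<'E'
from h import *
import cv2
s=r.get_state();print(s['t'],s['position'],s['contact_force'],s['finger_gap'])
a=r.snapshot('wrist');b=r.snapshot('scene')
A=cv2.resize(a[195:395,220:415],None,fx=2,fy=2,interpolation=cv2.INTER_CUBIC)
B=cv2.resize(b[205:305,272:367],None,fx=4,fy=4,interpolation=cv2.INTER_CUBIC)
cv2.imwrite("pics/6.png",cv2.hconcat([A,B]))
E
```

```text
8.05 [ 0.48385081 -0.03533311  0.10134563] [ 0.70601627 -0.15977507 -0.4963913 ] 0.013599731822053002
```

View pics/6.png

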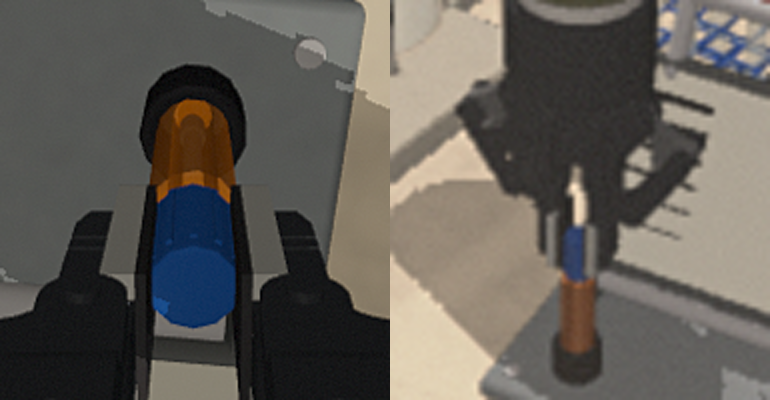

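Emit:
drive_tool([
  {"translation": [0.001, 0, 0], "roll": 0, "hand": 1},
  {"translation": [0.001, 0, 0], "roll": 0, "hand": 1},
  {"translation": [0.001, 0, 0], "roll": 0, "hand": 1},
  {"translation": [0, 0, 0], "roll": 0, "hand": 1},
  {"translation": [0, 0, 0], "roll": 0, "hand": 1},
  {"translation": [0, 0, 0], "roll": 0, "hand": 1},
  {"translation": [0, 0, 0], "roll": 0, "hand": 1},
  {"translation": [0, 0, 0], "roll": 0, "hand": 1},
  {"translation": [0, 0, 0], "roll": 0, "hand": 1},
  {"translation": [0, 0, 0], "roll": 0, "hand": 1},
])

```text
t: 8.98
position: [0.4841, -0.0354, 0.1004]
tcp_rot: [-0.079, 0.702, 0.078, 0.704]
contact_force: [-5.5, 1.1, 22.3]
finger_gap: 0.0138
```

Emit:
drive_tool([
  {"translation": [-0.001, 0, 0], "roll": 0, "hand": 1},
  {"translation": [0, 0, 0], "roll": 0, "hand": 0.3},
  {"translation": [0, 0, 0], "roll": 0, "hand": 0.1},
  {"translation": [0, 0, 0], "roll": 0, "hand": 0.0},
  {"translation": [0, 0, 0], "roll": 0, "hand": 0.0},
  {"translation": [0, 0, 0], "roll": 0, "hand": 0.0},
  {"translation": [-0.015, 0, 0], "roll": 0, "hand": 0.0},
  {"translation": [-0.03, 0, 0], "roll": 0, "hand": 0.0},
  {"translation": [-0.03, 0, 0], "roll": 0, "hand": 0.0},
  {"translation": [-0.03, 0, 0], "roll": 0, "hand": 0.0},
])

```text
t: 9.82
position: [0.4835, -0.0352, 0.2054]
tcp_rot: [-0.079, 0.703, 0.079, 0.702]
contact_force: [0.2, -0.7, 0.5]
finger_gap: 0.0429
```

```bash
python3 - <<'E'
from h import *
import cv2
s=r.get_state();print(s['t'],s['position'],s['contact_force'],s['finger_gap'])
a=r.snapshot('wrist');b=r.snapshot('scene')
A=cv2.resize(a[195:395,220:415],None,fx=2,fy=2,interpolation=cv2.INTER_CUBIC)
B=cv2.resize(b[205:305,272:367],None,fx=4,fy=4,interpolation=cv2.INTER_CUBIC)
cv2.imwrite("pics/7.png",cv2.hconcat([A,B]))
E
```

```text
9.8167 [ 0.48345407 -0.0352076   0.20539967] [ 0.21370799 -0.66814844  0.51059064] 0.04288295721294796
```

View pics/7.png

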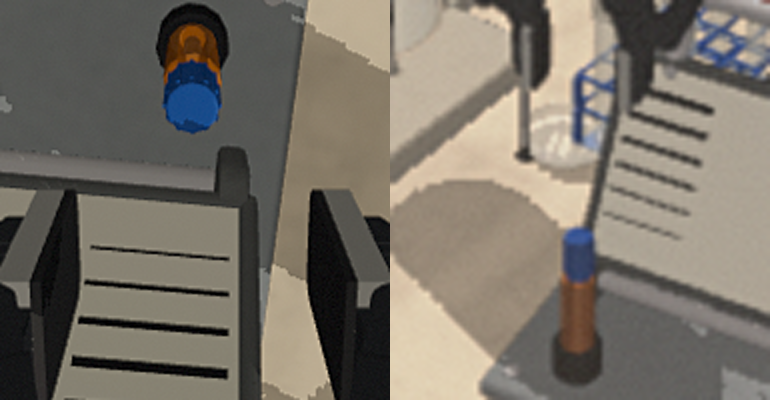

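```bash
python3 - <<'E'
from h import *
print(r.get_state()['qpos'].round(3))
T=r.camera_info('top')
E
```

```text
[-0.317  0.297  1.531  0.     1.305 -2.112]
```

Emit:
drive_tool([
  {"translation": [-0.02, 0, 0], "roll": 7, "hand": 0.5},
  {"translation": [-0.02, 0, 0], "roll": 7, "hand": 1},
  {"translation": [-0.02, 0, 0], "roll": 7, "hand": 1},
  {"translation": [-0.015, 0, 0], "roll": 7, "hand": 1},
  {"translation": [0, 0, 0], "roll": 7, "hand": 1},
  {"translation": [0, 0, 0], "roll": 7, "hand": 1},
  {"translation": [0, 0, 0], "roll": 7, "hand": 1},
  {"translation": [0, 0, 0], "roll": 7, "hand": 1},
  {"translation": [0, 0, 0], "roll": 7, "hand": 1},
  {"translation": [0, 0, 0], "roll": 7, "hand": 1},
])

```text
t: 10.75
position: [0.4836, -0.0353, 0.2784]
tcp_rot: [0.34, 0.62, -0.34, 0.619]
contact_force: [-0.1, 0.4, 0.4]
finger_gap: 0.0
```

Emit:
drive_tool([
  {"translation": [0, 0, 0], "roll": 7, "hand": 1},
  {"translation": [0, 0, 0], "roll": 7, "hand": 1},
  {"translation": [0, 0, 0], "roll": 7, "hand": 1},
  {"translation": [0, 0, 0], "roll": 4.6, "hand": 1},
  {"translation": [0, 0, 0.015], "roll": 0, "hand": 1},
  {"translation": [0, 0.01, 0.03], "roll": 0, "hand": 1},
  {"translation": [0, 0.015, 0.03], "roll": 0, "hand": 1},
  {"translation": [0, 0.015, 0.015], "roll": 0, "hand": 1},
  {"translation": [0, 0, 0], "roll": 0, "hand": 1},
  {"translation": [0, 0, 0], "roll": 0, "hand": 1},
])

```text
t: 11.58
position: [0.5348, -0.1201, 0.2779]
tcp_rot: [0.468, 0.531, -0.468, 0.529]
contact_force: [-0.6, 1.1, -0.1]
finger_gap: 0.0002
```

```bash
python3 - <<'E'
from h import *
import cv2
W=r.camera_info('wrist')
s=r.get_state();M=R.from_quat(s['tcp_rot']).as_matrix();p=s['position'];print(s['t'],p,M.round(3).tolist(),s['qpos'].round(2))
a=r.snapshot('wrist');cv2.imwrite("pics/w8.png",a)
O=np.array([.546,-.0731,0]);Rs=R.from_rotvec([0,0,.125]).as_matrix()
k=lambda *q:O+Rs@np.array(q)
for n,q in [('foot',(.0931,-.112,.1771)),('legtip',(.0931,-.087,.1771)),('pivot',(.0326,-.087,.0975)),('hmid',(.0761,0,.1876)),('vial',(-.055,.045,.082)),('cradle',(-.06,-.112,.018))]:
    print(n,k(*q).round(4),proj(W,k(*q)).round(1),'tool',(M.T@(k(*q)-p)).round(4))
E
```

```text
11.5833 [ 0.53479792 -0.12005168  0.27787375] [[-0.002, 0.992, 0.124], [0.001, 0.124, -0.992], [-1.0, -0.002, -0.001]] [-0.44  0.36  1.23  0.    1.56 -0.56]
foot [ 0.6523 -0.1726  0.1771] [[489.6 346.1]] tool [0.1005 0.1103 0.0669]
legtip [ 0.6492 -0.1478  0.1771] [[494.1 309.8]] tool [0.1005 0.1103 0.0419]
pivot [ 0.5892 -0.1554  0.0975] [[377.7 266.9]] tool [0.1802 0.0499 0.042 ]
hmid [ 0.6215 -0.0636  0.1876] [[489.  169.2]] tool [ 0.0902  0.0932 -0.0451]
vial [ 0.4858 -0.0353  0.082 ] [[265.7  94.8]] tool [ 0.1961 -0.0377 -0.0899]
cradle [ 0.5004 -0.1917  0.018 ] [[273.6 264.2]] tool [ 0.2599 -0.0425  0.0672]
```

View pics/w8.png

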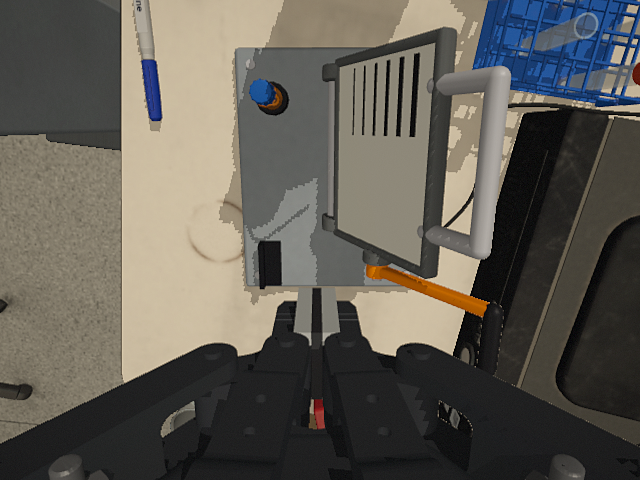

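Emit:
drive_tool([
  {"translation": [0, 0.02, 0.015], "roll": 0, "hand": 1},
  {"translation": [0, 0.03, 0.02], "roll": 0, "hand": 1},
  {"translation": [0, 0.03, 0.02], "roll": 0, "hand": 1},
  {"translation": [0, 0.03, 0.012], "roll": 0, "hand": 1},
  {"translation": [0, 0.02, 0], "roll": 0, "hand": 1},
  {"translation": [0.01, 0.008, 0], "roll": 0, "hand": 1},
  {"translation": [0.02, 0, 0], "roll": 0, "hand": 1},
  {"translation": [0.02, 0, 0], "roll": 0, "hand": 1},
  {"translation": [0, 0, 0], "roll": 0, "hand": 1},
  {"translation": [0, 0, 0], "roll": 0, "hand": 1},
])

```text
t: 12.47
position: [0.6791, -0.1678, 0.2288]
tcp_rot: [0.467, 0.531, -0.468, 0.53]
contact_force: [-0.5, 0.2, 0.3]
finger_gap: 0.0002
```

```bash
python3 - <<'E'
from h import *
import cv2
W=r.camera_info('wrist')
s=r.get_state();M=R.from_quat(s['tcp_rot']).as_matrix();p=s['position'];print(s['t'],p,s['contact_force'],s['qpos'].round(2))
a=r.snapshot('wrist');cv2.imwrite("pics/w9.png",a)
O=np.array([.546,-.0731,0]);Rs=R.from_rotvec([0,0,.125]).as_matrix()
k=lambda *q:O+Rs@np.array(q)
for n,q in [('foot',(.0931,-.112,.1771))]:
    print(n,k(*q).round(4),proj(W,k(*q)).round(1),'tool',(M.T@(k(*q)-p)).round(4))
b=r.snapshot('scene');cv2.imwrite("pics/s9.png",cv2.resize(b[120:320,300:520],None,fx=3,fy=3))
E
```

```text
12.4667 [ 0.679122   -0.1678436   0.22882704] [-0.45639122  0.15828068  0.33026921] [-0.41  0.67  0.83 -0.    1.65 -0.54]
foot [ 0.6523 -0.1726  0.1771] [[258.1 276. ]] tool [ 0.0518 -0.0271  0.0014]
```

View pics/w9.png

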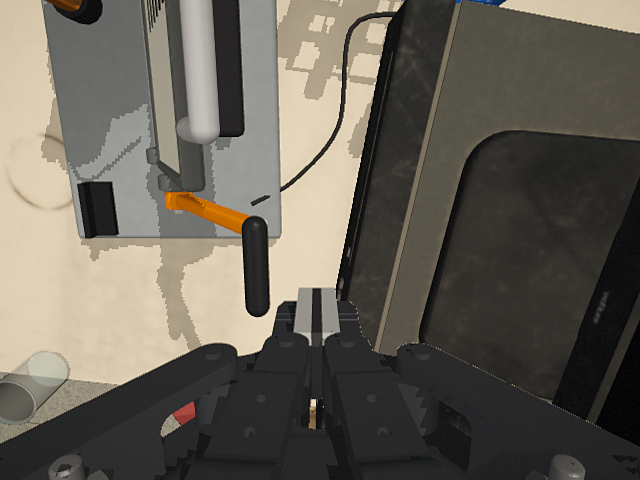

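View pics/s9.png

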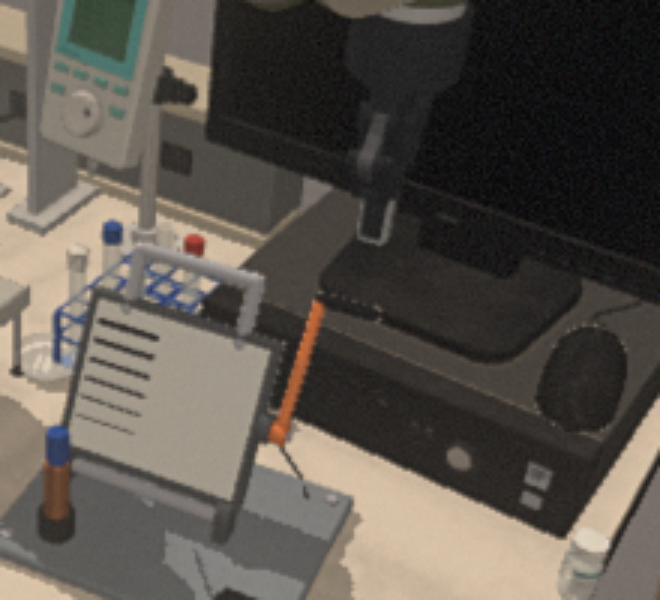

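```bash
python3 - <<'E'
from h import *
W=r.camera_info('wrist');S=r.camera_info('scene');T=r.camera_info('top')
s=r.get_state();M=R.from_quat(s['tcp_rot']).as_matrix();p=s['position']
print(tri([(T,(445.7,155)),(S,(500,265))]))
print(tri([(T,(440,176)),(S,(486.7,298))]))
for z in (0,.08,.1,.12,.15,.2): print(z,(M.T@(onz(W,(342,270),z)-p)).round(4),(M.T@(onz(W,(396,270),z)-p)).round(4))
E
python3 - <<'E'
import cv2
a=cv2.imread('pics/w9.png');cv2.imwrite('pics/w9a.png',cv2.resize(a[180:360,230:450],None,fx=3.3,fy=3.3,interpolation=cv2.INTER_CUBIC))
E
```

```text
(array([ 0.72907831, -0.346445  ,  0.09095739]), np.float64(0.0926571182382645))
(array([ 0.69943097, -0.34768486,  0.01577173]), np.float64(1.3528446832182794))
0 [0.2313 0.0246 0.063 ] [0.2314 0.0752 0.063 ]
0.08 [0.1512 0.0193 0.0342] [0.1513 0.0588 0.0342]
0.1 [0.1312 0.018  0.027 ] [0.1313 0.0547 0.027 ]
0.12 [0.1112 0.0167 0.0198] [0.1113 0.0506 0.0198]
0.15 [0.0812 0.0148 0.009 ] [0.0812 0.0445 0.009 ]
0.2 [ 0.0311  0.0115 -0.009 ] [ 0.0312  0.0343 -0.009 ]
```

View pics/w9a.png

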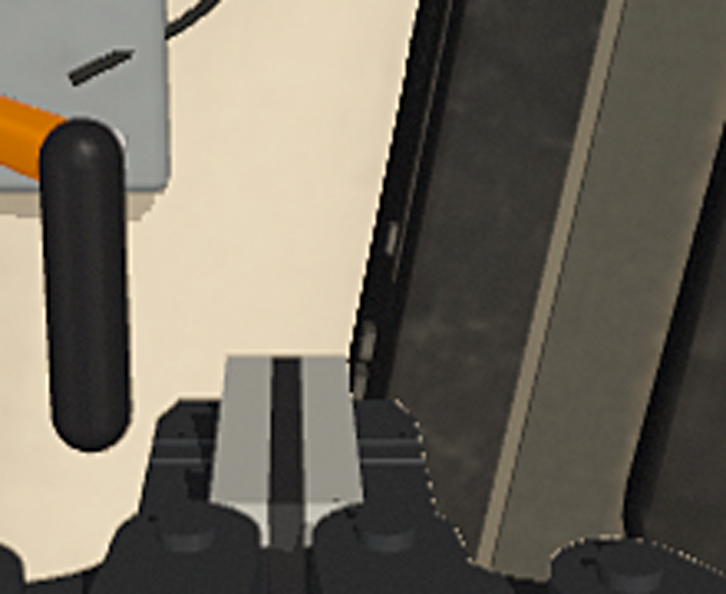

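Emit:
drive_tool([
  {"translation": [0.015, 0, 0], "roll": 0, "hand": 1},
  {"translation": [0.015, 0, 0], "roll": 0, "hand": 1},
  {"translation": [0.015, 0, 0], "roll": 0, "hand": 1},
  {"translation": [0.01, 0, 0], "roll": 0, "hand": 1},
  {"translation": [0, 0, 0], "roll": 0, "hand": 1},
  {"translation": [0, -0.005, 0], "roll": 0, "hand": 1},
  {"translation": [0, -0.007, 0], "roll": 0, "hand": 1},
  {"translation": [0, -0.007, 0], "roll": 0, "hand": 1},
  {"translation": [0, -0.007, 0], "roll": 0, "hand": 1},
  {"translation": [0, -0.007, 0], "roll": 0, "hand": 1},
])

```text
t: 13.4
position: [0.6465, -0.1731, 0.1751]
tcp_rot: [0.468, 0.53, -0.468, 0.531]
contact_force: [0.2, 0.1, 1.7]
finger_gap: -0.0001
```

```bash
python3 - <<'E'
from h import *
import cv2
s=r.get_state();p=s['position'];print(s['t'],p,s['contact_force'])
a=r.snapshot('wrist');cv2.imwrite("pics/w10.png",a)
E
```

```text
13.4 [ 0.64652651 -0.17305908  0.17513063] [0.16109177 0.08303107 1.65261328]
```

View pics/w10.png

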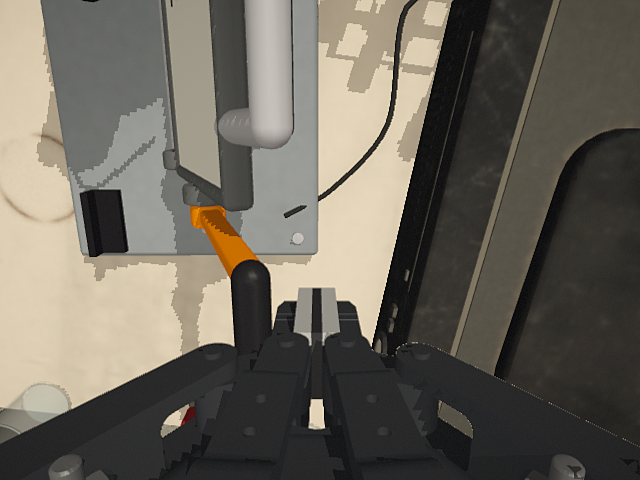

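Emit:
drive_tool([
  {"translation": [0, -0.007, 0], "roll": 0, "hand": 1},
  {"translation": [0, -0.007, 0], "roll": 0, "hand": 1},
  {"translation": [0, -0.007, 0], "roll": 0, "hand": 1},
  {"translation": [0, -0.007, 0], "roll": 0, "hand": 1},
  {"translation": [0, -0.007, 0], "roll": 0, "hand": 1},
  {"translation": [0, -0.007, 0], "roll": 0, "hand": 1},
  {"translation": [0, -0.007, 0], "roll": 0, "hand": 1},
  {"translation": [0, -0.006, 0], "roll": 0, "hand": 1},
  {"translation": [0, 0, 0], "roll": 0, "hand": 1},
  {"translation": [0, 0, 0], "roll": 0, "hand": 1},
])

```text
t: 14.28
position: [0.5925, -0.1799, 0.1744]
tcp_rot: [0.468, 0.53, -0.468, 0.53]
contact_force: [-0.0, -0.4, 0.7]
finger_gap: 0.0001
```

```bash
python3 - <<'E'
from h import *
import cv2
s=r.get_state();p=s['position'];print(s['t'],p,s['contact_force'])
a=r.snapshot('wrist');cv2.imwrite("pics/w11.png",a)
E
```

```text
14.2833 [ 0.59251641 -0.17989165  0.17438989] [-0.04945717 -0.44670252  0.66521059]
```

View pics/w11.png

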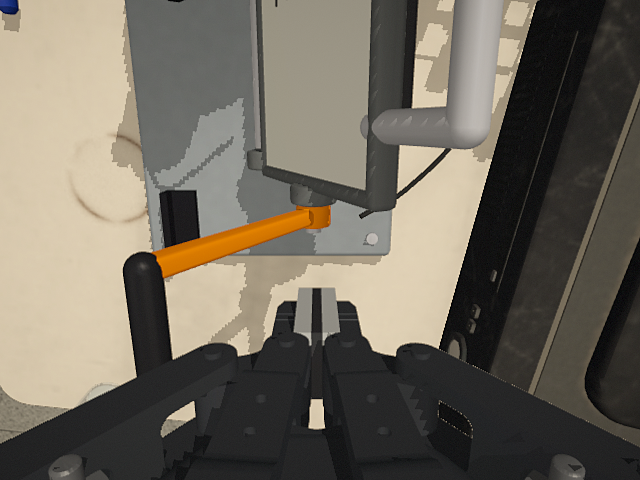

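Emit:
drive_tool([
  {"translation": [-0.02, 0, 0], "roll": 0, "hand": 1},
  {"translation": [-0.03, 0, 0], "roll": 0, "hand": 0.5},
  {"translation": [-0.03, 0, 0], "roll": 0, "hand": -0.2},
  {"translation": [-0.02, 0.005, -0.02], "roll": 0, "hand": -0.2},
  {"translation": [0, 0.01, -0.03], "roll": 0, "hand": -0.2},
  {"translation": [0, 0.013, -0.03], "roll": 0, "hand": -0.2},
  {"translation": [0, 0.015, -0.03], "roll": 0, "hand": -0.2},
  {"translation": [0, 0, 0], "roll": 0, "hand": -0.2},
  {"translation": [0, 0, 0], "roll": 0, "hand": -0.2},
  {"translation": [0, 0, 0], "roll": 0, "hand": -0.2},
])

```text
t: 15.17
position: [0.6217, -0.0654, 0.2741]
tcp_rot: [0.467, 0.53, -0.468, 0.53]
contact_force: [0.0, 0.2, 0.1]
finger_gap: 0.0512
```

```bash
python3 - <<'E'
from h import *
import cv2
W=r.camera_info('wrist')
s=r.get_state();M=R.from_quat(s['tcp_rot']).as_matrix();p=s['position'];print(s['t'],p,s['contact_force'],s['finger_gap'])
a=r.snapshot('wrist');cv2.imwrite("pics/w12.png",a)
O=np.array([.546,-.0731,0]);Rs=R.from_rotvec([0,0,.125]).as_matrix()
k=lambda *q:O+Rs@np.array(q)
for n,q in [('h',(.0761,0,.1876)),('hL',(.0761,.045,.1876)),('hR',(.0761,-.045,.1876))]:
    print(n,k(*q).round(4),proj(W,k(*q)).round(1),'tool',(M.T@(k(*q)-p)).round(4))
b=r.snapshot('scene');cv2.imwrite("pics/s12.png",cv2.resize(b[180:360,290:490],None,fx=3,fy=3))
E
```

```text
15.1667 [ 0.62170241 -0.06544984  0.27410883] [0.04816569 0.2070436  0.08263476] 0.05120298044355235
h [ 0.6215 -0.0636  0.1876] [[315.3 248.4]] tool [ 0.0865  0.0001 -0.0019]
hL [ 0.6159 -0.019   0.1876] [[315.3 166.5]] tool [ 0.0865  0.0001 -0.0469]
hR [ 0.6271 -0.1083  0.1876] [[315.2 322. ]] tool [0.0865 0.     0.0431]
```

View pics/w12.png

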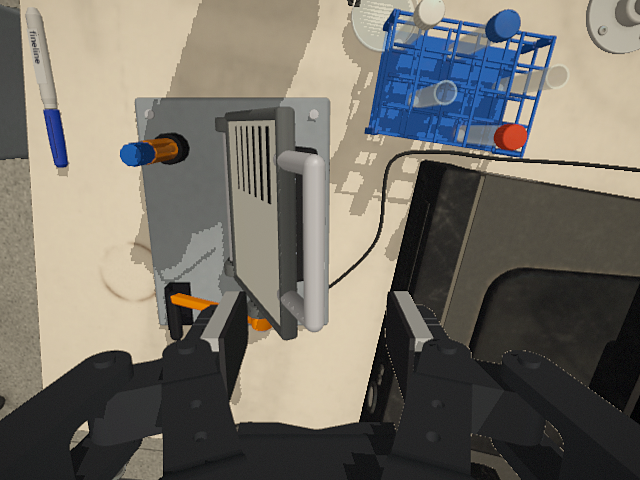

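View pics/s12.png

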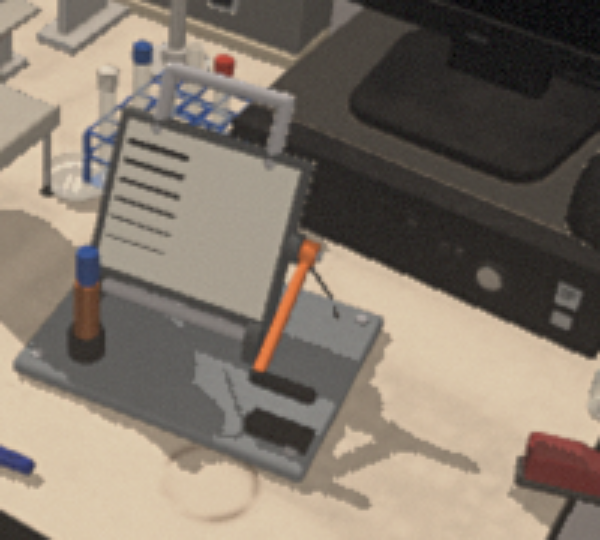

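Emit:
drive_tool([
  {"translation": [0.015, 0, -0.0015], "roll": 0, "hand": -0.2},
  {"translation": [0.02, 0, 0], "roll": 0, "hand": -0.2},
  {"translation": [0.02, 0, 0], "roll": 0, "hand": -0.2},
  {"translation": [0.02, 0, 0], "roll": 0, "hand": -0.2},
  {"translation": [0.012, 0, 0], "roll": 0, "hand": -0.2},
  {"translation": [0.007, 0, 0], "roll": 0, "hand": -0.2},
  {"translation": [0, 0, 0], "roll": 0, "hand": 0.3},
  {"translation": [0, 0, 0], "roll": 0, "hand": 0.3},
  {"translation": [0, 0, 0], "roll": 0, "hand": 0.3},
  {"translation": [0, 0, 0], "roll": 0, "hand": 0.3},
])

```text
t: 16.1
position: [0.6217, -0.064, 0.1814]
tcp_rot: [0.468, 0.53, -0.467, 0.531]
contact_force: [0.4, 0.7, -0.0]
finger_gap: 0.0298
```

```bash
python3 - <<'E'
from h import *
import cv2
s=r.get_state();p=s['position'];print(s['t'],p,s['contact_force'],s['finger_gap'])
a=r.snapshot('wrist');b=r.snapshot('scene')
A=cv2.resize(a[150:400,200:440],None,fx=1.6,fy=1.6,interpolation=cv2.INTER_CUBIC)
B=cv2.resize(b[150:275,310:430],None,fx=3.2,fy=3.2,interpolation=cv2.INTER_CUBIC)
cv2.imwrite("pics/13.png",cv2.hconcat([A,B]))
E
```

```text
16.1 [ 0.62174835 -0.06403997  0.18143857] [ 0.41410791  0.7208783  -0.04156104] 0.029839483966893256
```

View pics/13.png

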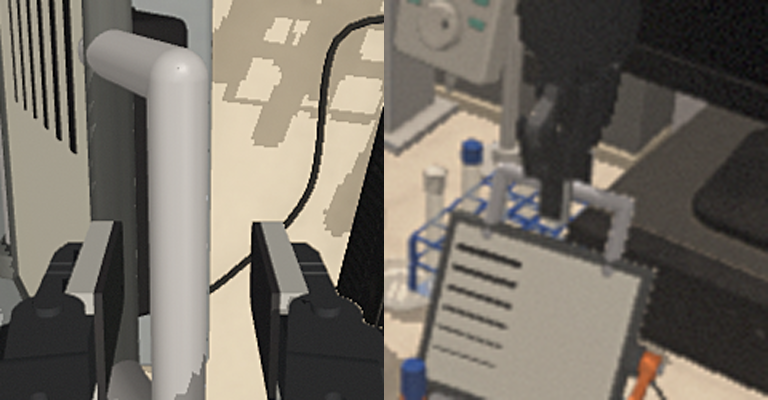

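Emit:
drive_tool([
  {"translation": [0, 0, 0], "roll": 0, "hand": 0.6},
  {"translation": [0, 0, 0], "roll": 0, "hand": 0.8},
  {"translation": [0, 0, 0], "roll": 0, "hand": 1},
  {"translation": [0, 0, 0], "roll": 0, "hand": 1},
  {"translation": [0, 0, 0], "roll": 0, "hand": 1},
  {"translation": [0, 0, 0], "roll": 0, "hand": 1},
  {"translation": [0, 0, 0], "roll": 0, "hand": 1},
  {"translation": [0, 0, 0], "roll": 0, "hand": 1},
  {"translation": [0, 0, 0], "roll": 0, "hand": 1},
  {"translation": [0, 0, 0], "roll": 0, "hand": 1},
])

```text
t: 17.03
position: [0.62, -0.0639, 0.1808]
tcp_rot: [0.467, 0.531, -0.469, 0.53]
contact_force: [-9.0, -1.3, 5.5]
finger_gap: 0.0105
```

Emit:
drive_tool([
  {"translation": [-0.0036, -0.008, 0], "roll": 0, "hand": 1},
  {"translation": [-0.0032, -0.0081, 0], "roll": 0, "hand": 1},
  {"translation": [-0.0028, -0.0083, 0], "roll": 0, "hand": 1},
  {"translation": [-0.0024, -0.0084, 0], "roll": 0, "hand": 1},
  {"translation": [-0.002, -0.0085, 0], "roll": 0, "hand": 1},
  {"translation": [-0.0015, -0.0086, 0], "roll": 0, "hand": 1},
  {"translation": [-0.0011, -0.0087, 0], "roll": 0, "hand": 1},
  {"translation": [-0.0006, -0.007, 0], "roll": 0, "hand": 1},
  {"translation": [0, 0, 0], "roll": 0, "hand": 1},
  {"translation": [0, 0, 0], "roll": 0, "hand": 1},
])

```text
t: 17.87
position: [0.5557, -0.0722, 0.1987]
tcp_rot: [0.468, 0.53, -0.468, 0.531]
contact_force: [2.1, 0.5, 8.5]
finger_gap: 0.0099
```

```bash
python3 - <<'E'
from h import *
import cv2
s=r.get_state();p=s['position'];print(s['t'],p,s['contact_force'],s['finger_gap'])
O=np.array([.546,-.0731,0]);Rs=R.from_rotvec([0,0,.125]).as_matrix()
q=Rs.T@(p-O);print('TCP in stand',q, 'theta', np.arcsin(q[0]/.175))
a=r.snapshot('wrist');b=r.snapshot('scene')
A=cv2.resize(a[150:400,60:440],None,fx=1.2,fy=1.2,interpolation=cv2.INTER_CUBIC)
B=cv2.resize(b[200:350,310:430],None,fx=2,fy=2,interpolation=cv2.INTER_CUBIC)
cv2.imwrite("pics/14.png",cv2.hconcat([A,B]))
E
```

```text
17.8667 [ 0.55572875 -0.07216467  0.19872495] [2.05054418 0.50060353 8.47976798] 0.00988897119743263
TCP in stand [ 0.00976946 -0.0002849   0.19872495] theta 0.055854503880900463
```

View pics/14.png

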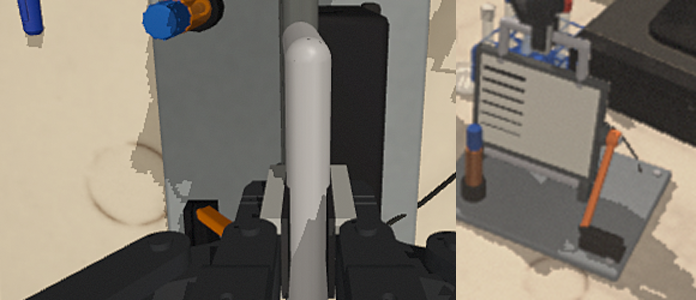

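Emit:
drive_tool([
  {"translation": [-0.0015, -0.002, 0], "roll": 0, "hand": 1},
  {"translation": [0, -0.003, 0], "roll": 0, "hand": 1},
  {"translation": [0, -0.003, 0], "roll": 0, "hand": 1},
  {"translation": [0, -0.001, 0], "roll": 0, "hand": 1},
  {"translation": [0, 0, 0], "roll": 0, "hand": 1},
  {"translation": [0, 0, 0], "roll": 0, "hand": 1},
  {"translation": [0, 0, 0], "roll": 0, "hand": 1},
  {"translation": [0, 0, 0], "roll": 0, "hand": 1},
  {"translation": [0, 0, 0], "roll": 0, "hand": 1},
  {"translation": [0, 0, 0], "roll": 0, "hand": 1},
])

```text
t: 18.8
position: [0.5475, -0.0732, 0.1991]
tcp_rot: [0.468, 0.53, -0.468, 0.531]
contact_force: [2.4, 0.3, 3.0]
finger_gap: 0.01
```

Emit:
drive_tool([
  {"translation": [0, -0.001, 0], "roll": 0, "hand": 1},
  {"translation": [0, -0.001, 0], "roll": 0, "hand": 1},
  {"translation": [0, -0.001, 0], "roll": 0, "hand": 1},
  {"translation": [0, 0, 0], "roll": 0, "hand": 1},
  {"translation": [0, 0, 0], "roll": 0, "hand": 1},
  {"translation": [0, 0, 0], "roll": 0, "hand": 1},
  {"translation": [0, 0, 0], "roll": 0, "hand": 1},
  {"translation": [0, 0, 0], "roll": 0, "hand": 1},
  {"translation": [0, 0, 0], "roll": 0, "hand": 1},
  {"translation": [0, 0, 0], "roll": 0, "hand": 1},
])

```text
t: 19.63
position: [0.544, -0.0737, 0.1996]
tcp_rot: [0.467, 0.53, -0.468, 0.53]
contact_force: [0.9, -0.4, 7.2]
finger_gap: 0.01
```

Emit:
drive_tool([
  {"translation": [-0.0005, -0.001, 0], "roll": 0, "hand": 1},
  {"translation": [0, -0.001, 0], "roll": 0, "hand": 1},
  {"translation": [0, 0, 0], "roll": 0, "hand": 1},
  {"translation": [0, 0, 0], "roll": 0, "hand": 1},
  {"translation": [0, 0, 0], "roll": 0, "hand": 1},
  {"translation": [0, 0, 0], "roll": 0, "hand": 1},
  {"translation": [0, 0, 0], "roll": 0, "hand": 1},
  {"translation": [0, 0, 0], "roll": 0, "hand": 1},
  {"translation": [0, 0, 0], "roll": 0, "hand": 1},
  {"translation": [0, 0, 0], "roll": 0, "hand": 1},
])

```text
t: 20.47
position: [0.5423, -0.0739, 0.1996]
tcp_rot: [0.467, 0.53, -0.468, 0.53]
contact_force: [1.2, -0.9, 4.8]
finger_gap: 0.0101
```

```bash
python3 - <<'E'
from h import *
import cv2
s=r.get_state();p=s['position'];print(s['t'],p,s['contact_force'],s['finger_gap'])
a=r.snapshot('wrist');b=r.snapshot('scene')
A=cv2.resize(a[150:400,60:440],None,fx=1.2,fy=1.2,interpolation=cv2.INTER_CUBIC)
B=cv2.resize(b[230:330,360:450],None,fx=3,fy=3,interpolation=cv2.INTER_CUBIC)
cv2.imwrite("pics/15.png",cv2.hconcat([A,B]))
E
```

```text
20.4667 [ 0.54231496 -0.07387847  0.19958924] [ 1.19167355 -0.8672057   4.84447225] 0.010142437657590854
```

View pics/15.png

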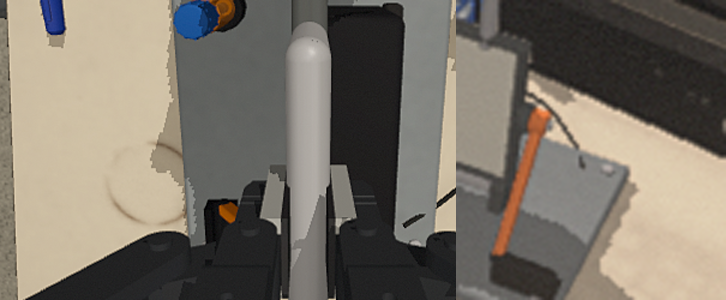

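Emit:
drive_tool([
  {"translation": [0, -0.001, 0], "roll": 0, "hand": 1},
  {"translation": [0, -0.0005, 0], "roll": 0, "hand": 1},
  {"translation": [0, 0, 0], "roll": 0, "hand": 1},
  {"translation": [0, 0, 0], "roll": 0, "hand": 1},
  {"translation": [0, 0, 0], "roll": 0, "hand": 1},
  {"translation": [0, 0, 0], "roll": 0, "hand": 1},
  {"translation": [0, 0, 0], "roll": 0, "hand": 1},
  {"translation": [0, 0, 0], "roll": 0, "hand": 1},
  {"translation": [0, 0, 0], "roll": 0, "hand": 1},
  {"translation": [0, 0, 0], "roll": 0, "hand": 1},
])

```text
t: 21.4
position: [0.541, -0.074, 0.1996]
tcp_rot: [0.468, 0.53, -0.468, 0.531]
contact_force: [4.0, -0.6, 4.9]
finger_gap: 0.0097
```

Emit:
drive_tool([
  {"translation": [0, -0.001, 0], "roll": 0, "hand": 1},
  {"translation": [0, 0, 0], "roll": 0, "hand": 1},
  {"translation": [0, 0, 0], "roll": 0, "hand": 1},
  {"translation": [0, 0, 0], "roll": 0, "hand": 1},
  {"translation": [0, 0, 0], "roll": 0, "hand": 1},
  {"translation": [0, 0, 0], "roll": 0, "hand": 1},
  {"translation": [0, 0, 0], "roll": 0, "hand": 1},
  {"translation": [0, 0, 0], "roll": 0, "hand": 1},
  {"translation": [0, 0, 0], "roll": 0, "hand": 1},
  {"translation": [0, 0, 0], "roll": 0, "hand": 1},
])

```text
t: 22.23
position: [0.5403, -0.074, 0.1996]
tcp_rot: [0.468, 0.53, -0.467, 0.531]
contact_force: [6.4, -0.3, 3.7]
finger_gap: 0.0097
```

Emit:
drive_tool([
  {"translation": [0, -0.0006, 0], "roll": 0, "hand": 1},
  {"translation": [0, 0, 0], "roll": 0, "hand": 1},
  {"translation": [0, 0, 0], "roll": 0, "hand": 1},
  {"translation": [0, 0, 0], "roll": 0, "hand": 1},
  {"translation": [0, 0, 0], "roll": 0, "hand": 1},
  {"translation": [0, 0, 0], "roll": 0, "hand": 1},
  {"translation": [0, 0, 0], "roll": 0, "hand": 1},
  {"translation": [0, 0, 0], "roll": 0, "hand": 1},
  {"translation": [0, 0, 0], "roll": 0, "hand": 1},
  {"translation": [0, 0, 0], "roll": 0, "hand": 1},
])

```text
t: 23.07
position: [0.54, -0.074, 0.1996]
tcp_rot: [0.468, 0.53, -0.467, 0.531]
contact_force: [8.6, -0.5, 3.4]
finger_gap: 0.0097
```

```bash
python3 - <<'E'
from h import *
import cv2
S=r.camera_info('scene');W=r.camera_info('wrist');T=r.camera_info('top')
s=r.get_state();p=s['position'];print(s['t'],p,s['contact_force'],s['finger_gap'])
a=r.snapshot('wrist');b=r.snapshot('scene')
cv2.imwrite("pics/w16.png",a)
A=cv2.resize(b[200:350,300:450],None,fx=4,fy=4,interpolation=cv2.INTER_CUBIC);cv2.imwrite("pics/s16.png",A)
s=r.get_state();print(s['t'],s['position'],s['contact_force'])
E
```

```text
23.0667 [ 0.54002838 -0.07403854  0.19960407] [ 8.57152546 -0.50104263  3.42838089] 0.009687847230463472
23.1667 [ 0.54001225 -0.07406849  0.19958433] [7.76600347 0.92346383 3.00198285]
```

View pics/w16.png

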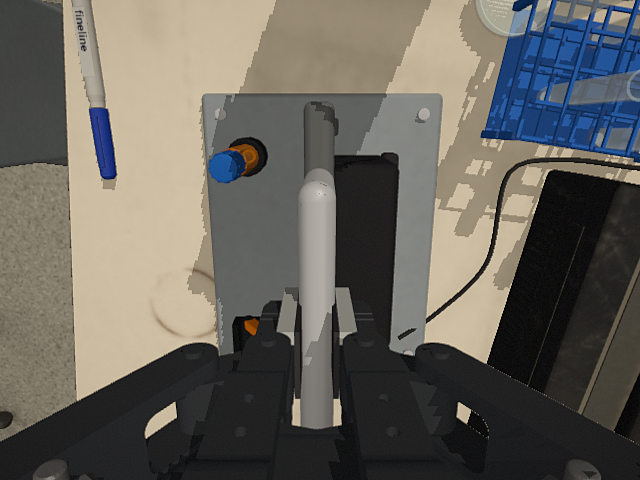

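View pics/s16.png

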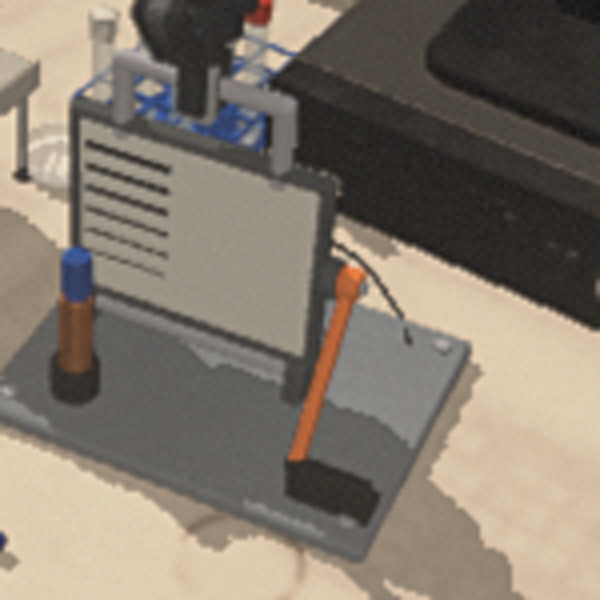

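```bash
python3 - <<'E'
from h import *
S=r.camera_info('scene');W=r.camera_info('wrist')
print(tri([(W,(222,167)),(S,(319.2,263.9))]))
print('force',r.get_state()['contact_force'],r.get_state()['position'])
r.sign_off()
E
```

```text
(array([ 0.48454782, -0.03469255,  0.10756393]), np.float64(0.3272590871104626))
force [7.76600347 0.92346383 3.00198285] [ 0.54001225 -0.07406849  0.19958433]
the job is handed in; nothing more can be done
```

I handed in the job at about 23 s, with the panel still held upright. No verdict came back, so this rests on my last checks.

- **Swab:** I took the blue-capped swab from its block and pushed it into the amber vial until the wrist force rose to about 22 N, with the cap on the rim. Then I let go. The pictures show it upright. The cap's top measured at z = 0.108 m, against 0.110 m expected when fully seated, and about 1.5 mm from where I measured the mouth's centre.
- **Kickstand:** I pushed its foot bar forward from behind. It fell over centre and dropped down while the panel was still tipped back, and the pictures confirm this.
- **Panel:** I gripped the handle and pulled the panel forward until the foot met the cradle. The panel's angle works out to about -0.02 rad. The handle pull is about 8 N, which I estimate gives 20 N or a little more at the foot. I can't measure the foot force directly.

**What went wrong on the way:**
- On the first descent to the swab, the fully open fingers touched the pin platform with about 8 N. I backed off and came down again with the fingers partly closed.
- The calibrated handle position was about 1.5 mm off from where the grip found it. This had no effect on the result.

I did not move the orange-capped swab or the bystanders knowingly. I did not re-measure their positions at the end.

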